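# Unclamp a fuel block and send it down the chute

## Task

Take the finished fuel block out of the machine vise: swing the folding crank handle out from the handwheel's face until it latches, only then wind the wheel anticlockwise (seen from the handle side) one full turn to free the block. Then swing the work stop fully aside and push the block along the bed, without lifting it, over the ledge so that it drops into the chute. Leave the handle latched out, the stop aside and the other things on the bench where they are.

Things in the scene. Friction and masses are not known exactly. Their poses are not given: they have to be found in the camera images.
- vise: Grey cast machine vise, fixed to the bench. Origin on the bench under the middle of its jaws, z up; x is the way the block is pushed out, the handwheel looks to -y. Jaws 76 mm long in x, tops 41 mm over the bed: fixed jaw face at y = 23 mm, moving jaw face at y = -23 mm, which backs off 8 mm per turn of the wheel. (All mm triples below are in this frame.)
- ledge (a point): Middle of the bed's end edge, (45, 0, 125). The flat steel bed, 125 mm over the bench, ends here and the chute begins, open from above.
- chute_floor (a point): Middle of the flat end of the aluminium sheet chute, (228, -2, about 16). The chute is 88 mm wide inside (y = -46 to 42), starts 16 mm below the ledge, slides down at 40 degrees to x = 160, then runs flat to an end wall at x = 297.
- wheel_center (a point): Middle of the face of the grey handwheel, 150 mm across, at (0, -102, 146). It is dished: a steel rim 12 mm thick stands 19 mm in front of the flat face all round, with a gap at the handle's hinge; the folded grip lies inside the dish. It turns about an axis along the vise's y; the face looks to -y.
- shield_edge (a point): Middle of the outer edge of the clear plastic chip shield that roofs over the handwheel, (0, -151, 236). The fixed shield is 124 mm wide in x, carries two steel straps, and slopes up gently from here to y = -70, at most 12 mm higher. It reaches 49 mm out from the wheel's face, so the folded grip cannot be reached from straight above; the latched grip passes below and outside its edge.
- grip_mid (a point): Middle of the crank handle's black grip, a round bar 24 mm across, 72 mm long, that spins freely on its spindle. Folded it hangs straight down in front of the wheel: middle at (0, -128, 136), 26 mm in front of the face. Latched out (wheel at 0) it points along -y, above the wheel's axis: middle at (0, -162, 218); it then circles the wheel's axis at 72 mm.
- crank_hinge0 (a point): The handle's hinge line while the wheel stands at 0: (0, -104, 194), near the top of the wheel; the line runs along x. The grip's middle is 58 mm from it along the handle and 24 mm to the side (63 mm in all). The point stays with the vise and does not turn with the wheel.
- crank (a joint): Fold of the handle about its hinge, rad: 0 folded on the wheel's face, 1.57 fully out at its stop; the free end swings outward and up. Starts at 0 to 0.2. While folded, a heel on the handle sits in a slot behind the wheel and locks it (clear from about 1.35). From 0.95 to 1.3 it climbs a spring plunger (about 7 N at the grip), which then snaps it out to 1.57 and holds it.
- wheel (a joint): Turn of the handwheel, rad: 0 clamped, grows anticlockwise seen from the handle side (its top goes to the vise's -x); one turn is 6.28, end of travel 15. Takes about 4 N at the latched grip and stays where it is left.
- stop_knob (a point): Middle of the work stop's upright round steel knob, 18 mm across, 44 mm high, top at 213 mm over the bench. It stands on the free end of the stop's flat bar (10 mm wide, 8 to 24 mm over the bed), 82 mm from the pivot.
- stop_pivot (a point): The work stop's vertical pivot, at (61, 62, 142), beside the block's path just beyond the ledge.
- stop (a joint): Swing of the work stop about its pivot, rad: 0 across the block's path (bar along -y), grows as the knob goes to +x; at 1.57 it points along +x beside the chute, end of travel 1.65. Starts at 0 to 0.2. Takes about 2 N at the knob and stays where it is left.
- block_center (a point): Centre of the fuel block, a bright aluminium block 110 mm long (along the vise's x), 46 mm wide, 38 mm high, with three ports on top; 0.34 to 0.59 kg. It stands on the bed between the jaws, sticking out about 17 mm before and behind them, and is clamped until the wheel is wound back.
- pot: Bystander: aluminium swirl pot, a cylinder 90 mm across with a flange 132 mm across on top, 188 mm high over its fittings. Origin under its centre.
- filter: Bystander: upright fuel filter, 60 mm across, 164 mm high. Origin under its centre.
- spanner: Bystander: steel spanner, 190 mm long, lying on the bench. Origin under its middle.
Things that resemble listed ones, but are neither listed nor needed, are in the scene too. There is more than one size of the part that bears block_center; the job needs the largest.

How it is judged:
By the outcome, as a careful person would: the job done as asked, in the order asked, and still so for the second after the job is handed in, with the robot touching nothing.
It also fails if it takes over 72 s, if anything falls off the work surface, if the arm or the gripper's body presses on something with over 40 N, if the wrist force passes 120 N, or if a joint passes its speed limit or range.

## Robot

A 6-joint arm with a two-finger parallel gripper is mounted at the origin on the work surface. World frame = base frame: x ahead of the robot, y to its left, z up, the work surface at z = 0. Lengths are in m, angles in rad, forces in N, time in s.
With the tool pointing down it reaches from about 0.25 to 0.8 m from the base axis. Payload 3.9 kg.
Tool frame: the origin (TCP) lies on the mounting face of the last link; the fingertips stand 173 mm ahead of it and the grasp point (between the pads) lies 155 mm ahead of it; z points along the fingers, y is the direction in which the jaws open and shut (so a half turn about z gives the same grasp; the last joint's range is limited). The gripper opens to 85 mm and grips with 20 to 120 N. Pads are 22 mm wide; open, the fingers measure 114 mm over their backs; the gripper's body (76 mm by 85 mm) begins 54 mm behind the grasp point. The pads swing forward as they close: fully open they stand 13 mm farther back than shut.
Start: joints at [1.112, 0.26, -0.138, 1.173, 0, 1.571], TCP at [0.233, 0.471, 0.405] pointing down, gripper open.
Joint ranges: [-2.78, 2.78], [-0.83, 1.72], [-1.28, 1.37], [-1.9, 2.12], [-1.57, 1.48], [-3.14, 3.14]. Speed limits (rad/s): [2.57, 2.57, 3.14, 3.14, 3.14, 3.14].

## Interface

Orientations are given as a unit quaternion [x, y, z, w].
In Python, from rig import env gives the robot as it stands. The module is installed in compiled form; this text tells all that it offers.
- The arm moves only by the shell command python3 -m creep 'ROWS' [FORCE]. ROWS is JSON, a list of rows, each a list of 7 numbers: the turn, a rotation vector about the world's x, y, z in rad, then the shift along the world's x, y, z in mm, then the opening in per cent of the stroke, from 0 (shut) to 100 (fully open). A call has 1 to 12 rows; each row shifts and turns the commanded pose from where the row before left it; what a row does not reach is not made up. A row lasts 1/12 s, in which the tool goes at most 41.7 mm and 7.16 degrees, less where a joint would pass 70% of its speed; a pose out of reach is approached as far as the arm can. A call is refused whole if a number of a shift passes 41.7 or a number of a turn 0.125, either way. A call with a gripper value outside its range is refused whole. The fingers move at their own pace and stop on an object; FORCE is the grip in N (left out, the last holds). Time passes only in rows, so rows that do not move let the fingers close. It gives the time, the measured TCP pose, the force and the opening at its end, in the units of the state.
- env.get_state(): the state, without advancing time (a new reading comes with each control period).
- env.capture(name): name is "scene" or "top"; returns a dict with "color" (420x560x3 uint8, red, green, blue), "intrinsics" (3x3 intrinsics, pixels), "k1" (the pictures are not rectified: a ray, as slopes to the right and down, at radius r is drawn at 1 + k1 r^2 times it, then the intrinsics apply), "world_to_cam" (4x4, takes a point from world to camera coordinates). Camera axes: x right, y up, looking along -z (the intrinsics and any distortion apply to the point x, -y, -z); pixel columns grow to the right and rows downward; lengths in m; the calibration is good to about 2 mm. A picture is of the moment at which its call begins. There is no depth.
- env.job_done(): hands the job in, once; it reports no verdict.
Trained networks look in a picture, given as the dict that the camera call returned (one of the last four; its "shot" number tells which), for a name from the list of things; names that differ only in an ending like _2 or _b are one class to them, and where a whole thing is asked for, a point or a joint stands for the part that bears it (a point fixed in the world has none). Each returns a list of dicts, best first, with "conf" (0 to 1); they miss things now and then, are a little off and sometimes report something else, mostly with a low value. They report only what shows in the picture. A call takes as long as a camera call. They do not tell look-alikes from the thing itself.
- env.cut_out(picture, name): "pixels" (420x560 bool, what is visible of it) and "position" ([column, row] in pixels, amid what is visible of it).
- env.landmark_of(picture, name): "position" ([column, row] in pixels: a listed point, or the origin of a listed thing).
The state is a dict: "time_s": time; "qpos": joint angles; "qvel": joint speeds; "effort": joint torques, N m; "eef_pos": TCP position; "eef_rot": TCP orientation; "force": force on the tool from outside, world axes, zero at the start; "ft_torque": the same for the moment, N m; "finger_gap": finger opening in m.
Only numpy, scipy, OpenCV 4.12 (cv2) and the standard library are available. Lean on these libraries where they do the work, as an engineer would, in place of code of your own. Each camera call takes 0.05 s, during which the arm holds its last target. There are 200 camera calls.

## Working session

There is one attempt and no reset: what is moved stays moved. The work goes in short steps, Python scripts to look and compute and a shell command to move; the robot and the scene stay as the last step left them, time stands still between calls to the robot, and variables do not carry over. Pictures are saved under pics/ and viewed, about 8 in all and at most 12, crops included, and the job is handed in when it is done.

```bash
mkdir -p pics; cat > h.py <<'E'
from rig import env
import numpy as np, cv2
def ray(p,px):
    K=np.array(p["intrinsics"]);T=np.array(p["world_to_cam"])
    d=np.array([(px[0]-K[0,2])/K[0,0],(px[1]-K[1,2])/K[1,1]]);u=d.copy()
    for _ in range(30): u=d/(1+p["k1"]*(u@u))
    v=T[:3,:3].T@np.array([u[0],-u[1],-1]); o=-T[:3,:3].T@T[:3,3]
    return o,v/np.linalg.norm(v)
def proj(p,X):
    K=np.array(p["intrinsics"]);T=np.array(p["world_to_cam"])
    c=T[:3,:3]@np.asarray(X)+T[:3,3]; u=np.array([c[0],-c[1]])/-c[2]
    u=u*(1+p["k1"]*(u@u)); return np.array([K[0,0]*u[0]+K[0,2],K[1,1]*u[1]+K[1,2]])
def atz(p,px,z):
    o,v=ray(p,px); return o+v*(z-o[2])/v[2]
def tri(p,a,q,b):
    o1,v1=ray(p,a);o2,v2=ray(q,b)
    A=np.stack([v1,-v2],1);s=np.linalg.lstsq(A,o2-o1,rcond=None)[0]
    x=o1+s[0]*v1;y=o2+s[1]*v2
    return (x+y)/2,np.linalg.norm(x-y)
def save(p,n,crop=None,f=1):
    im=p["color"][:,:,::-1]
    if crop: im=im[crop[1]:crop[3],crop[0]:crop[2]]
    cv2.imwrite("pics/"+n,cv2.resize(im,None,fx=f,fy=f,interpolation=cv2.INTER_CUBIC))
E
python3 - <<'E'
from h import *
s=env.capture("scene");t=env.capture("top")
cv2.imwrite("pics/a.png",cv2.resize(np.vstack([s["color"],t["color"]])[:,:,::-1],None,fx=.71,fy=.71))
save(s,"s.png",None,1.4); save(t,"t.png",None,1.4)
for n in "vise ledge chute_floor wheel_center shield_edge grip_mid crank_hinge0 stop_knob stop_pivot block_center pot filter spanner".split():
    a=env.landmark_of(s,n);b=env.landmark_of(t,n)
    print(n,[(np.round(x["position"]),round(x["conf"],2)) for x in a[:3]],'|',[(np.round(x["position"]),round(x["conf"],2)) for x in b[:3]])
    if a and b:
        for x in a[:2]:
            for y in b[:2]:
                X,e=tri(s,x["position"],t,y["position"]); print('   ',np.round(X,4),round(e,4))
print(env.get_state())
for p in(s,t):print(np.round(p["world_to_cam"],3).tolist(),p["k1"])
E
```

```text
vise [(array([275., 225.]), 0.6)] | [(array([266., 222.]), 0.88)]
    [0.58   0.0538 0.0042] 0.0
ledge [(array([289., 193.]), 0.91), (array([301., 180.]), 0.49)] | [(array([261., 196.]), 0.88)]
    [0.6233 0.0563 0.1323] 0.0074
    [0.6328 0.0639 0.1651] 0.0304
chute_floor [(array([359., 242.]), 0.8)] | [(array([262., 145.]), 0.79), (array([153., 250.]), 0.68), (array([326., 206.]), 0.19)]
    [0.8049 0.0683 0.0198] 0.0119
    [ 0.6291  0.5804 -0.5418] 0.1623
wheel_center [(array([259., 209.]), 0.81)] | []
shield_edge [(array([248., 190.]), 0.66)] | [(array([326., 205.]), 0.89), (array([268., 221.]), 0.5)]
    [ 0.588  -0.0946  0.2348] 0.0121
    [0.5444 0.0264 0.1423] 0.0426
grip_mid [(array([250., 222.]), 0.59)] | []
crank_hinge0 [(array([253., 194.]), 0.88)] | [(array([325., 205.]), 0.33)]
    [ 0.5932 -0.092   0.2215] 0.0187
stop_knob [(array([300., 180.]), 0.65)] | [(array([263., 180.]), 0.51)]
    [0.6535 0.0486 0.1856] 0.0016
stop_pivot [(array([303., 178.]), 0.75)] | [(array([237., 191.]), 0.79)]
    [0.6357 0.1144 0.143 ] 0.0071
block_center [(array([225., 198.]), 0.8), (arr
[... 775 characters left out ...]
effort': array([ 2.28988225e-03, -4.05613804e+01,  2.54232806e+01,  1.45346425e-03,
        1.26455020e-04, -9.58920623e-06]), 'eef_pos': array([0.23250278, 0.47069697, 0.40469879]), 'eef_rot': array([ 2.27398973e-01,  9.73801677e-01, -2.91456235e-05, -9.10868130e-06]), 'force': array([0.11390081, 0.57755478, 0.00268815]), 'ft_torque': array([ 0.06042358,  0.02637713, -0.06009215]), 'finger_gap': 0.08556177626852282}
[[0.898, 0.439, -0.013, -0.552], [-0.274, 0.583, 0.765, 0.061], [0.344, -0.684, 0.644, -1.301], [0.0, 0.0, 0.0, 1.0]] 0.005288255030208829
[[-0.006, -0.999, -0.033, 0.01], [0.983, -0.012, 0.182, -0.612], [-0.182, -0.031, 0.983, -1.173], [0.0, 0.0, 0.0, 1.0]] -0.13474154967580323
```

View pics/s.png

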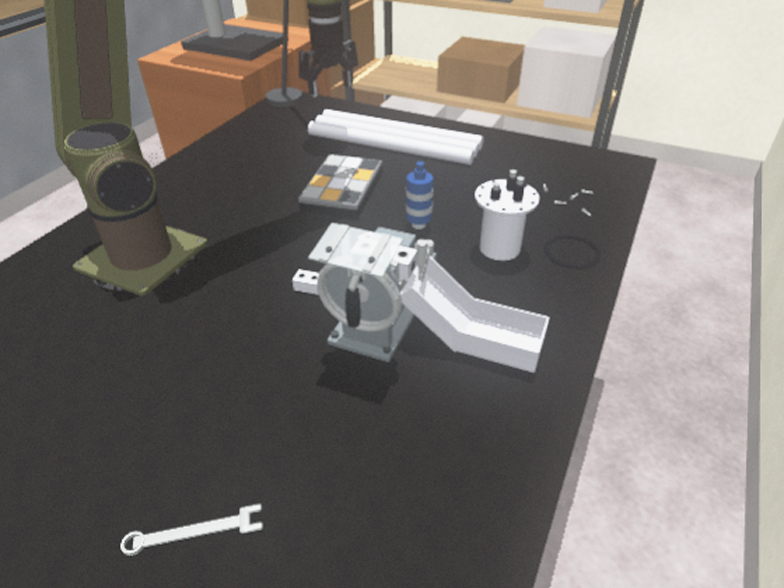

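View pics/t.png

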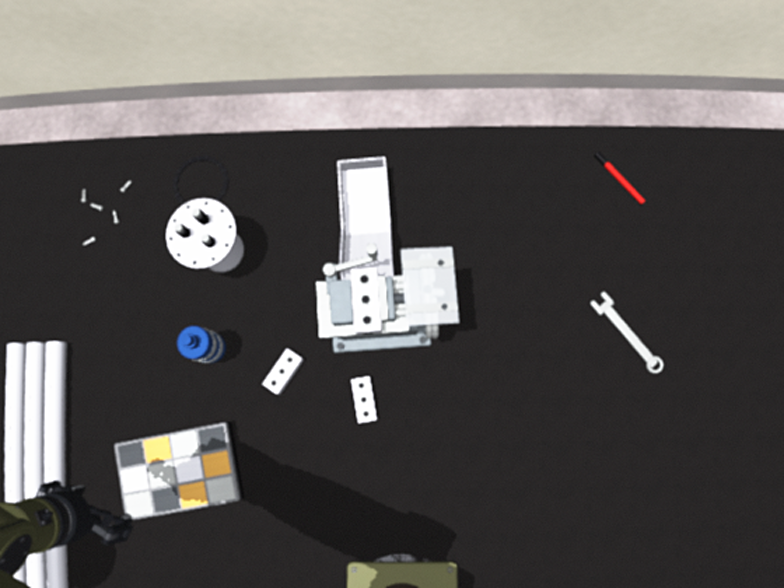

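The three candidates for the block are the one in the vise (top view about 260,215) and two loose ones on the bench at (202,265) and (258,283). The one in the vise is the longest and sits between the jaws. Next I'll fit the vise pose and confirm the block with an enlarged crop.

```bash
cat > fit.py <<'E'
from h import *
from scipy.optimize import least_squares
P=dict(ledge=(45,0,125),chute_floor=(228,-2,16),wheel_center=(0,-102,146),shield_edge=(0,-151,236),crank_hinge0=(0,-104,194),stop_pivot=(61,62,142),vise=(0,0,0))
s=env.capture("scene");t=env.capture("top")
obs=[]
for p in (s,t):
    for n,X in P.items():
        for d in env.landmark_of(p,n)[:1]:
            if d["conf"]>.5: obs.append((p,n,np.array(X)/1000,np.array(d["position"])))
def W(v,X):
    c,s_=np.cos(v[2]),np.sin(v[2]); return np.array([v[0]+c*X[0]-s_*X[1],v[1]+s_*X[0]+c*X[1],X[2]])
f=lambda v:np.concatenate([proj(p,W(v,X))-d for p,n,X,d in obs])
r=least_squares(f,[.58,.054,0.],loss='soft_l1',f_scale=1.5)
print(r.x); 
for (p,n,X,d),e in zip(obs,f(r.x).reshape(-1,2)): print(p is s,n,np.round(e,1))
np.save("vise.npy",r.x)
E
python3 - <<'E'
exec(open("fit.py").read())
v=r.x
for p in (s,t):
    for n in ("grip_mid","stop_knob","block_center"):
        print(n,[(np.round(x["position"],1),round(x["conf"],2)) for x in env.landmark_of(p,n)[:3]])
for fold in (0,.1,.2):
    c,q=np.cos(fold),np.sin(fold)
    print('grip',fold,[proj(p,W(v,np.array([0,-104-24*c-58*q,194-58*c+24*q])/1000)).round(1) for p in(s,)])
for a in (0,.1,.2):
    print('knob',a,[proj(p,W(v,np.array([61+82*np.sin(a),62-82*np.cos(a),191])/1000)).round(1) for p in(s,t)])
print('block',[proj(p,W(v,np.array([0,0,144])/1000)).round(1) for p in(s,t)], W(v,np.array([0,0,.144])))
A=s["color"][130:270,200:410];B=t["color"][160:300,170:380]
im=np.vstack([cv2.resize(x[:,:,::-1],None,fx=2.1,fy=2.1,interpolation=cv2.INTER_CUBIC) for x in(A,B)])
cv2.imwrite("pics/c.png",im)
E
```

```text
[0.57745241 0.05122802 0.07977842]
True ledge [ 1.4 -1.4]
True chute_floor [1.9 1.1]
True wheel_center [-1.   0.7]
True shield_edge [-2.4 -0.9]
True crank_hinge0 [ 1.7 -0. ]
True stop_pivot [-1.1 -1.8]
True vise [3.4 0.7]
False ledge [ 3.7 -0.6]
False chute_floor [-0.5  0.6]
False shield_edge [-0.2 -0.1]
False stop_pivot [-1.   0.3]
False vise [1.1 2.2]
grip_mid [(array([250.6, 219.5]), 0.79)]
stop_knob [(array([299.3, 179.2]), 0.8)]
block_center [(array([222.1, 199. ]), 0.52), (array([275.2, 181.9]), 0.51)]
grip_mid []
stop_knob [(array([266.2, 178.6]), 0.74), (array([265.4, 222.3]), 0.47)]
block_center [(array([259.4, 283.4]), 0.92), (array([202.1, 265.8]), 0.64), (array([260.1, 217.5]), 0.61)]
grip 0 [array([252. , 219.4])]
grip 0.1 [array([250.9, 220.2])]
grip 0.2 [array([249.9, 220.6])]
knob 0 [array([293.1, 179.5]), array([267.9, 185.7])]
knob 0.1 [array([296.4, 180.1]), array([267.5, 182.4])]
knob 0.2 [array([299.8, 180.6]), array([266.7, 179.2])]
block [array([272.7, 184.9]), array([263.1, 214.8])] [0.57745241 0.05122802 0.144     ]
```

View pics/c.png

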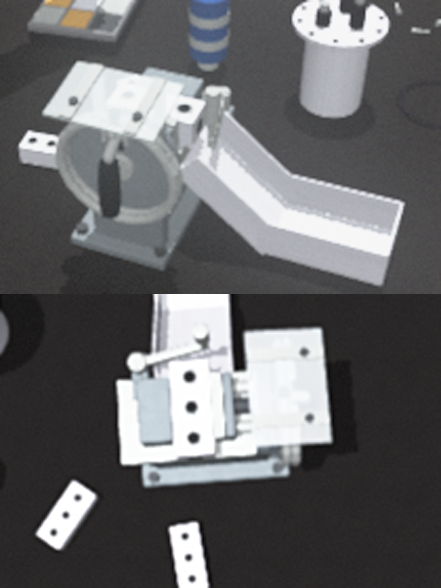

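The crop shows the vise block with three ports (crop about 192,405), clearly longer than both loose ones, so it is the target. The grip is folded at (110,185) and the stop knob is near (200,335), at about 0.2 rad. I'll check the fit with one overlay.

```bash
python3 - <<'E'
exec(open("fit.py").read())
v=r.x
def draw(p,x0,y0,w,h,f):
    im=cv2.resize(p["color"][y0:y0+h,x0:x0+w,::-1],None,fx=f,fy=f,interpolation=cv2.INTER_CUBIC)
    def pl(pts,c):
        q=[((proj(p,W(v,np.array(a)/1000))-[x0,y0]+.5)*f*8).astype(int) for a in pts]
        cv2.polylines(im,[np.array(q)],True,c,1,cv2.LINE_AA,3)
    pl([(-55,-23,163),(55,-23,163),(55,23,163),(-55,23,163)],(0,0,255))
    pl([(-62,-151,236),(62,-151,236),(62,-70,247),(-62,-70,247)],(0,255,0))
    pl([(160,-46,16),(297,-46,16),(297,42,16),(160,42,16)],(255,0,0))
    pl([(75*np.cos(a),-121,146+75*np.sin(a)) for a in np.linspace(0,6.28,40)],(0,200,255))
    pl([(-38,23,166),(38,23,166)],(255,0,255))
    return im
a=draw(s,210,130,190,145,4);b=draw(t,220,105,135,140,5)
cv2.imwrite("pics/d1.png",a);cv2.imwrite("pics/d2.png",b)
c=np.zeros((580,800,3),np.uint8); c[:290,:380]=cv2.resize(a,(380,290));
h=draw(s,225,140,110,110,3.6);c[290:290+290,:380]=cv2.resize(h,(380,290)); k=draw(t,225,110,105,140,4);c[:560,380:800]=k[:560,:420]
cv2.imwrite("pics/d.png",c)
E
```

```text
[0.58035173 0.0563621  0.0668146 ]
True ledge [3.  1.2]
True chute_floor [ 0.8 -2.6]
True wheel_center [-1.5 -2.4]
True shield_edge [-1. -1.]
True crank_hinge0 [-48.4  14.5]
True stop_pivot [2.6 1.3]
True vise [-0.3  0.1]
False ledge [1.1 2.7]
False chute_floor [-0.7 -0.2]
False shield_edge [-1.2 -1.7]
False vise [ 0.3 -0.5]
```

View pics/d.png

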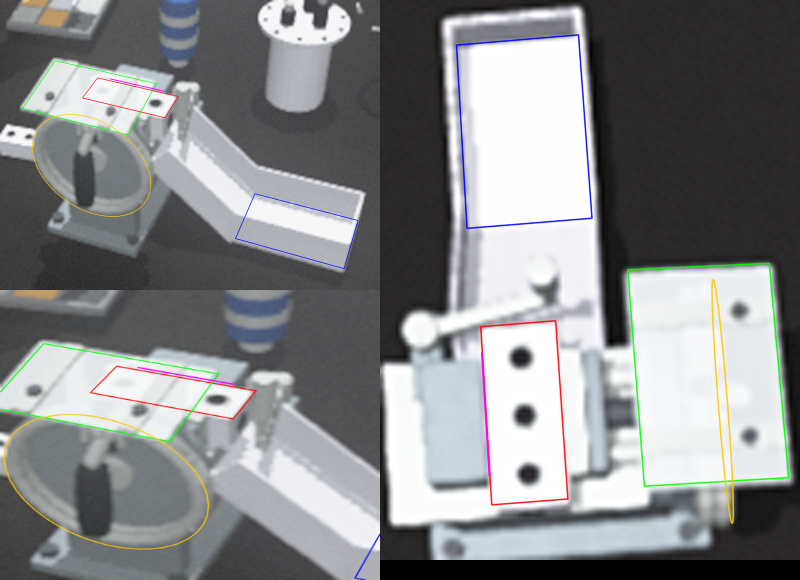

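The overlay fits well. The block is red, the shield green, the chute blue and the wheel rim orange, all within about 1 px, which gives a vise pose of (0.580, 0.056) with yaw 0.067. Moving now: round to the handle side first, then tilt 45°.

```bash
R='[0,0,-0.0436,15.3,-32.1,1.9,60]'
python3 -m creep '[[0,0,-0.0436,15.3,-32.1,1.9,60],[0,0,-0.0436,15.3,-32.1,1.9,60],[0,0,-0.0436,15.3,-32.1,1.9,60],[0,0,-0.0436,15.3,-32.1,1.9,60],[0,0,-0.0436,15.3,-32.1,1.9,60],[0,0,-0.0436,15.3,-32.1,1.9,60],[0,0,-0.0436,15.3,-32.1,1.9,60],[0,0,-0.0436,15.3,-32.1,1.9,60],[0,0,-0.0436,15.3,-32.1,1.9,60],[0,0,-0.0436,15.3,-32.1,1.9,60],[0,0,-0.0436,15.3,-32.1,1.9,60],[0,0,-0.0436,15.3,-32.1,1.9,60]]' 40
python3 -m creep '[[0,0,-0.0436,15.3,-32.1,1.9,60],[0,0,-0.0436,15.3,-32.1,1.9,60],[0,0,-0.0436,15.3,-32.1,1.9,60],[0,0,-0.0436,15.3,-32.1,1.9,60],[0,0,-0.0436,15.3,-32.1,1.9,60],[0,0,-0.0436,15.3,-32.1,1.9,60],[0,0,-0.0436,15.3,-32.1,1.9,60],[0,0,-0.0436,15.3,-32.1,1.9,60],[0,0,-0.0436,15.3,-32.1,1.9,60],[0,0,-0.0436,15.3,-32.1,1.9,60],[0,0,-0.0436,15.3,-32.1,1.9,60],[0,0,-0.0436,15.3,-32.1,1.9,60]]'
cat >> h.py <<'E'
np.set_printoptions(suppress=True,precision=4)
V=(0.5804,0.0564,0.0668)
def toV(X):
    c,s=np.cos(V[2]),np.sin(V[2]);d=np.array(X[:2])-V[:2]; return np.round(np.array([c*d[0]+s*d[1],-s*d[0]+c*d[1],X[2]])*1000,1)
def toW(x):
    c,s=np.cos(V[2]),np.sin(V[2]);x=np.array(x)/1000; return np.array([V[0]+c*x[0]-s*x[1],V[1]+s*x[0]+c*x[1],x[2]])
def st(L=.155):
    from scipy.spatial.transform import Rotation as Ro
    e=env.get_state();R=Ro.from_quat(e["eef_rot"]).as_matrix();c,s=np.cos(V[2]),np.sin(V[2])
    Q=np.array([[c,s,0],[-s,c,0],[0,0,1]])@R
    print("t",round(e["time_s"],2),"tcp",e["eef_pos"],"grasp(vise mm)",toV(e["eef_pos"]+L*R[:,2]),"\ntool z",Q[:,2],"tool y",Q[:,1],"F",e["force"],"gap",round(e["finger_gap"],4),"q",e["qpos"])
E
python3 -c "from h import *;st()"
```

```text
time_s: 4.3
eef_pos: [0.4164, 0.0838, 0.4279]
eef_rot: [0.472, 0.881, 0.0, 0.0]
force: [-0.0, -0.0, -0.4]
finger_gap: 0.0513
time_s: 5.3
eef_pos: [0.6001, -0.3014, 0.4503]
eef_rot: [0.684, 0.729, 0.0, 0.0]
force: [1.5, -0.3, 0.8]
finger_gap: 0.0512
t 5.3 tcp [ 0.6001 -0.3014  0.4503] grasp(vise mm) [  -4.2 -358.3  295.3] 
tool z [ 0.0001  0.0001 -1.    ] tool y [ 1.     -0.0036  0.0001] F [ 1.4954 -0.3134  0.8106] gap 0.0512 q [-0.4655  0.5183  0.3811  1.4336  0.0001  1.0421]
```

```bash

python3 -m creep '[[0.098,0.0066,0,0,0,0,60],[0.098,0.0066,0,0,0,0,60],[0.098,0.0066,0,0,0,0,60],[0.098,0.0066,0,0,0,0,60],[0.098,0.0066,0,0,0,0,60],[0.098,0.0066,0,0,0,0,60],[0.098,0.0066,0,0,0,0,60],[0.098,0.0066,0,0,0,0,60],[0,0,0,0,0,0,60]]'
python3 -c "from h import *;st()"
python3 -m creep '[[0,0,0,0,10,-27,60],[0,0,0,0,10,-27,60],[0,0,0,0,10,-27,60],[0,0,0,0,10,-27,60],[0,0,0,0,10,-27,60],[0,0,0,0,10,-26,60],[0,0,0,0,0,0,60]]'
python3 -c "
from h import *;st()
p=env.capture('scene');save(p,'e.png',(190,110,410,275),3.4)"
```

```text
time_s: 6.05
eef_pos: [0.6, -0.3012, 0.4472]
eef_rot: [0.632, 0.672, 0.261, -0.283]
force: [0.5, 0.2, -1.4]
finger_gap: 0.0513
t 6.05 tcp [ 0.6    -0.3012  0.4472] grasp(vise mm) [  -4.8 -247.9  338.2] 
tool z [-0.0029  0.7111 -0.7031] tool y [ 1.     -0.0022 -0.0063] F [ 0.4625  0.1735 -1.3513] gap 0.0513 q [-0.5886  0.7957  0.7378  2.0676  0.5968  0.7456]
time_s: 6.63
eef_pos: [0.5985, -0.2374, 0.2846]
eef_rot: [0.631, 0.674, 0.259, -0.283]
force: [-0.7, -0.4, -0.9]
finger_gap: 0.051
t 6.63 tcp [ 0.5985 -0.2374  0.2846] grasp(vise mm) [  -2.6 -184.6  175.1] 
tool z [-0.007   0.7079 -0.7062] tool y [ 1.      0.0022 -0.0077] F [-0.656  -0.3783 -0.8634] gap 0.051 q [-0.5124  0.7555  0.2413  1.5647  0.6294  0.8239]
```

View pics/e.png

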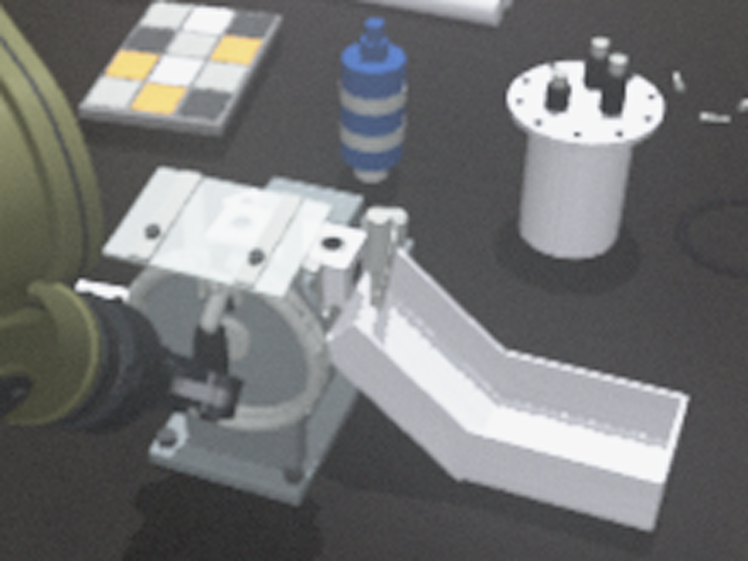

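The gripper straddles the grip (black, at about 215,350) and is clear of the shield and rim. Advancing and pinching.

```bash

python3 -m creep '[[0,0,0,0,11.5,-11.3,60],[0,0,0,0,11.5,-11.3,60],[0,0,0,0,11.5,-11.3,60],[0,0,0,0,11.5,-11.3,60],[0,0,0,0,0,0,60]]'
python3 -c "from h import *;st()"
python3 -m creep '[[0,0,0,0,0,0,10],[0,0,0,0,0,0,10],[0,0,0,0,0,0,10],[0,0,0,0,0,0,10],[0,0,0,0,0,0,10],[0,0,0,0,0,0,10]]' 40
python3 -c "from h import *;st()"
```

```text
time_s: 7.1
eef_pos: [0.5999, -0.1927, 0.2446]
eef_rot: [0.631, 0.675, 0.261, -0.28]
force: [-0.7, -0.7, 0.3]
finger_gap: 0.0511
t 7.1 tcp [ 0.5999 -0.1927  0.2446] grasp(vise mm) [   2.7 -140.4  134.9] 
tool z [-0.0011  0.7066 -0.7077] tool y [ 1.      0.0008 -0.0008] F [-0.6943 -0.6756  0.3271] gap 0.0511 q [-0.4542  0.7408  0.1063  1.3986  0.6589  0.8888]
time_s: 7.6
eef_pos: [0.5971, -0.1943, 0.2452]
eef_rot: [0.632, 0.673, 0.259, -0.283]
force: [-12.1, -0.5, 2.6]
finger_gap: 0.0229
t 7.6 tcp [ 0.5971 -0.1943  0.2452] grasp(vise mm) [  -1.1 -141.6  135.7] 
tool z [-0.0063  0.7076 -0.7066] tool y [ 1.     -0.0001 -0.009 ] F [-12.0588  -0.4935   2.5762] gap 0.0229 q [-0.4578  0.7404  0.1056  1.407   0.6552  0.8873]
```

Gripped (22.9 mm gap). Following the hinge arc with the tool orientation fixed.

```bash

python3 -m creep '[[0,0,0,-3,0,0,10],[0,0,0,0.4,-6.6,5.5,10],[0,0,0,0.4,-6.6,5.5,10],[0,0,0,0.3,-5,7,10],[0,0,0,0.3,-5,7,10],[0,0,0,0.2,-3.2,8,10],[0,0,0,0.2,-3.2,8,10],[0,0,0,0,0,0,10]]'
python3 -c "from h import *;st()"
python3 -m creep '[[0,0,0,0.1,-1.1,8.6,10],[0,0,0,0.1,-1.1,8.6,10],[0,0,0,-0.1,1.1,8.6,10],[0,0,0,-0.1,1.1,8.6,10],[0,0,0,0,0,0,10]]'
python3 -c "from h import *;st()"
```

```text
time_s: 8.27
eef_pos: [0.5976, -0.2247, 0.2869]
eef_rot: [0.632, 0.674, 0.26, -0.28]
force: [-8.3, 1.4, -1.9]
finger_gap: 0.0225
t 8.27 tcp [ 0.5976 -0.2247  0.2869] grasp(vise mm) [  -2.  -172.2  177.1] 
tool z [-0.0027  0.7062 -0.708 ] tool y [ 1.     -0.0003 -0.0041] F [-8.3469  1.3703 -1.9198] gap 0.0225 q [-0.4972  0.7367  0.2122  1.5386  0.6378  0.8433]
time_s: 8.68
eef_pos: [0.5974, -0.2242, 0.3214]
eef_rot: [0.632, 0.674, 0.259, -0.28]
force: [-8.9, 1.5, -2.6]
finger_gap: 0.0222
t 8.68 tcp [ 0.5974 -0.2242  0.3214] grasp(vise mm) [  -2.2 -171.7  211.6] 
tool z [-0.0033  0.7059 -0.7083] tool y [ 1.      0.0001 -0.0046] F [-8.9226  1.5135 -2.632 ] gap 0.0222 q [-0.4965  0.7145  0.261   1.6094  0.6373  0.844 ]
```

```bash

python3 -m creep '[[0,0,0,-2,3.2,8,10],[0,0,0,0,3.2,8,10],[0,0,0,0,1,2,10],[0,0,0,0,0,0,10]]'
python3 -c "from h import *;st()
p=env.capture('scene');save(p,'f.png',(190,110,410,275),3.4)
print(env.landmark_of(p,'grip_mid')[:2],proj(p,toW((0,-162,218))))"
```

```text
time_s: 9.02
eef_pos: [0.5958, -0.2166, 0.3394]
eef_rot: [0.632, 0.675, 0.26, -0.28]
force: [-6.5, -2.1, -1.8]
finger_gap: 0.0221
t 9.02 tcp [ 0.5958 -0.2166  0.3394] grasp(vise mm) [  -3.1 -164.   229.6] 
tool z [-0.0015  0.7057 -0.7085] tool y [ 1.     -0.0002 -0.0024] F [-6.4635 -2.1282 -1.8476] gap 0.0221 q [-0.488   0.6933  0.2683  1.6304  0.6423  0.8531]
[{'position': [243.7, 200.3], 'conf': 0.48}] [244.8677 199.8038]
```

View pics/f.png

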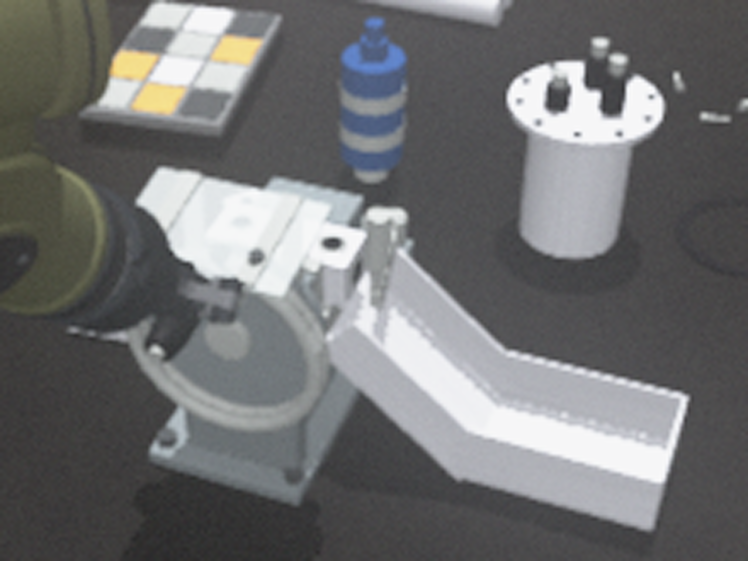

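The handle stands out: the grip is at about (180,335) in the crop, and the network puts its middle within 1 px of the latched position. The pads hold it only near their tips, so I'll re-grip deeper before winding.

```bash

python3 -m creep '[[0,0,0,0,0,0,60],[0,0,0,0,0,0,60],[0,0,0,0,0,0,60],[0,0,0,0,0,0,60],[0,0,0,2,-4,-5,60],[0,0,0,2,-4,-5,60],[0,0,0,0,0,0,60]]'
python3 -c "from h import *;st()
p=env.capture('scene');
print(env.landmark_of(p,'grip_mid')[:2],proj(p,toW((0,-162,218))))"
python3 -m creep '[[0,0,0,0,0,0,10],[0,0,0,0,0,0,10],[0,0,0,0,0,0,10],[0,0,0,0,0,0,10],[0,0,0,0,0,0,10]]' 40
python3 -c "from h import *;st()"
```

```text
time_s: 9.7
eef_pos: [0.6006, -0.2245, 0.3259]
eef_rot: [0.632, 0.674, 0.261, -0.281]
force: [-0.6, -0.4, -0.5]
finger_gap: 0.0515
t 9.7 tcp [ 0.6006 -0.2245  0.3259] grasp(vise mm) [   1.2 -172.   216.4] 
tool z [-0.0013  0.7078 -0.7064] tool y [ 1.     -0.001  -0.0028] F [-0.5502 -0.4411 -0.4935] gap 0.0515 q [-0.4954  0.7173  0.2779  1.6231  0.6412  0.8446]
[{'position': [258.3, 207.6], 'conf': 0.68}, {'position': [238.2, 202.4], 'conf': 0.57}] [244.8677 199.8038]
time_s: 10.22
eef_pos: [0.5992, -0.2247, 0.3271]
eef_rot: [0.632, 0.674, 0.259, -0.281]
force: [-5.5, -5.1, -0.3]
finger_gap: 0.0224
t 10.22 tcp [ 0.5992 -0.2247  0.3271] grasp(vise mm) [  -0.7 -172.3  217.3] 
tool z [-0.0042  0.7058 -0.7084] tool y [ 1.      0.0004 -0.0055] F [-5.4967 -5.0617 -0.2816] gap 0.0224 q [-0.4958  0.7149  0.2769  1.6252  0.6369  0.8447]
```

```bash

python3 -m creep '[[0,0,0,-18.6,-1.2,-2.5,10],[0,0,0,-17.4,-1.2,-7.1,10],[0,0,0,-14.9,-1,-11.5,10],[0,0,0,-11.5,-0.8,-14.9,10],[0,0,0,-7.1,-0.5,-17.4,10],[0,0,0,-2.5,-0.2,-18.6,10]]'
python3 -c "from h import *;st()"
python3 -m creep '[[0,0,0,2.5,0.2,-18.6,10],[0,0,0,7.1,0.5,-17.4,10],[0,0,0,11.5,0.8,-14.9,10],[0,0,0,14.9,1,-11.5,10],[0,0,0,17.4,1.2,-7.1,10],[0,0,0,18.6,1.2,-2.5,10]]'
python3 -c "from h import *;st()"
```

```text
time_s: 10.72
eef_pos: [0.5266, -0.2284, 0.2564]
eef_rot: [0.631, 0.674, 0.261, -0.281]
force: [-2.8, 4.0, 3.6]
finger_gap: 0.0227
t 10.72 tcp [ 0.5266 -0.2284  0.2564] grasp(vise mm) [ -72.9 -170.8  146.9] 
tool z [-0.0018  0.7079 -0.7064] tool y [ 1.     -0.0003 -0.0029] F [-2.7503  4.0444  3.6387] gap 0.0227 q [-0.5566  0.6719 -0.0143  1.4154  0.6109  0.7779]
time_s: 11.22
eef_pos: [0.6012, -0.2232, 0.1857]
eef_rot: [0.632, 0.673, 0.264, -0.281]
force: [-5.3, -2.1, 23.3]
finger_gap: 0.0229
t 11.22 tcp [ 0.6012 -0.2232  0.1857] grasp(vise mm) [   2.5 -170.1   76.8] 
tool z [ 0.0029  0.7114 -0.7028] tool y [ 1.    -0.004 -0.   ] F [-5.262  -2.0672 23.3189] gap 0.0229 q [-0.4943  0.8248  0.1089  1.3463  0.6483  0.8456]
```

```bash

python3 -m creep '[[0,0,0,18.6,1.2,5.5,10],[0,0,0,17.4,1.2,7.1,10],[0,0,0,14.9,1,11.5,10],[0,0,0,11.5,0.8,14.9,10],[0,0,0,7.1,0.5,17.4,10],[0,0,0,2.5,0.2,18.6,10]]'
python3 -c "from h import *;st()"
```

```text
time_s: 11.72
eef_pos: [0.671, -0.2182, 0.2569]
eef_rot: [0.632, 0.674, 0.258, -0.283]
force: [-10.7, 2.2, -3.9]
finger_gap: 0.0227
t 11.72 tcp [ 0.671  -0.2182  0.2569] grasp(vise mm) [  70.7 -170.3  147.4] 
tool z [-0.0091  0.7077 -0.7065] tool y [ 0.9999  0.0019 -0.0109] F [-10.7259   2.2082  -3.9309] gap 0.0227 q [-0.4425  0.8678  0.4107  1.577   0.6604  0.9028]
```

```bash

python3 -m creep '[[0,0,0,-3.5,-0.2,18.6,10],[0,0,0,-7.1,-0.5,17.4,10],[0,0,0,-11.5,-0.8,14.9,10],[0,0,0,-14.9,-1,11.5,10],[0,0,0,-17.4,-1.2,6.1,10],[0,0,0,-18.6,-1.2,1.5,10],[0,0,0,-6,-0.4,-0.5,10],[0,0,0,0,0,0,10]]'
python3 -c "from h import *;st()"
```

```text
time_s: 12.38
eef_pos: [0.5923, -0.2242, 0.3291]
eef_rot: [0.632, 0.674, 0.261, -0.28]
force: [-2.6, -1.1, 4.0]
finger_gap: 0.0228
t 12.38 tcp [ 0.5923 -0.2242  0.3291] grasp(vise mm) [  -6.9 -171.   219.7] 
tool z [-0.0003  0.708  -0.7062] tool y [ 1.     -0.0016 -0.0021] F [-2.5812 -1.0567  3.9556] gap 0.0228 q [-0.5009  0.7023  0.2561  1.6193  0.6395  0.8387]
```

```bash

python3 -m creep '[[0,0,0,0,0,0,60],[0,0,0,0,0,0,60],[0,0,0,0,0,0,60],[0,0,0,0,0,0,60],[0,0,0,1,-20,18,60],[0,0,0,1,-20,18,60],[0,0,0,1,-20,18,60],[0,0,0,1,-20,18,60],[0,0,0,1,-20,18,60],[0,0,0,0,0,30,60],[0,0,0,0,0,30,60],[0,0,0,0,0,0,60]]'
python3 -c "from h import *;st()
p=env.capture('scene');save(p,'g.png',(190,110,410,275),3.4)
t=env.capture('top')
for n in('stop_knob','block_center'): print(n,[(x['position'],round(x['conf'],2)) for x in env.landmark_of(t,n)+env.landmark_of(p,n)])
print(env.landmark_of(p,'grip_mid')[:2],proj(p,toW((-6,-162,218))))
for a in (.1,.15,.2,.25): print(a,proj(t,toW((61+82*np.sin(a),62-82*np.cos(a),191))),proj(p,toW((61+82*np.sin(a),62-82*np.cos(a),191))))"
```

```text
time_s: 13.38
eef_pos: [0.59, -0.3156, 0.4733]
eef_rot: [0.634, 0.675, 0.264, -0.269]
force: [-0.4, 0.2, 1.7]
finger_gap: 0.0514
t 13.38 tcp [ 0.59   -0.3156  0.4733] grasp(vise mm) [ -12.3 -263.6  362.3] 
tool z [ 0.0191  0.6978 -0.716 ] tool y [ 0.9998 -0.011   0.016 ] F [-0.4382  0.2005  1.695 ] gap 0.0514 q [-0.6133  0.79    0.8017  2.1172  0.5878  0.7297]
stop_knob [([265.4, 181.1], 0.54), ([451.0, 241.5], 0.23), ([300.0, 180.5], 0.58)]
block_center [([260.6, 217.7], 0.92), ([201.2, 266.7], 0.74), ([260.3, 283.2], 0.64), ([276.4, 183.8], 0.88), ([223.6, 202.3], 0.7)]
[{'position': [239.8, 203.4], 'conf': 0.58}, {'position': [134.7, 380.5], 'conf': 0.51}] [242.3304 199.1503]
0.1 [265.6971 181.3396] [298.1808 179.4473]
0.15 [265.3732 179.7101] [299.8752 179.7009]
0.2 [264.9664 178.1023] [301.5893 179.9037]
0.25 [264.4781 176.5201] [303.3181 180.0551]
```

View pics/g.png

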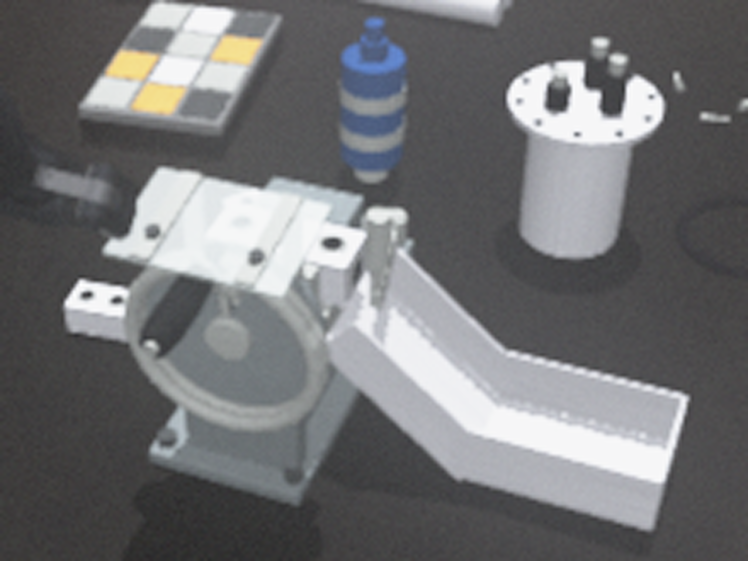

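The handle stays out at about (180,320), and the tool has backed clear. Next is the stop knob, which sits at about 0.13 rad, near (72,-19) in the vise frame.

```bash

python3 -m creep '[[-0.098,-0.0066,0,0,0,0,60],[-0.098,-0.0066,0,0,0,0,60],[-0.098,-0.0066,0,8,30,0,60],[-0.098,-0.0066,0,8,40,0,60],[-0.098,-0.0066,0,8,40,0,60],[-0.098,-0.0066,0,8,40,0,60],[-0.098,-0.0066,0,8,40,0,60],[-0.09,-0.0066,0,8,40,0,60],[0,0,0,8,40,0,60],[0,0,0,8,40,0,60],[0,0,0,0,30,0,60],[0,0,0,0,0,0,60]]' 30
python3 -c "from h import *;st(); print(toW((71.7,-19.3,198)))"
```

```text
time_s: 14.73
eef_pos: [0.6537, 0.0306, 0.4678]
eef_rot: [0.681, 0.732, 0.005, 0.003]
force: [0.5, -0.4, 0.6]
finger_gap: 0.0509
t 14.73 tcp [0.6537 0.0306 0.4678] grasp(vise mm) [ 73.2 -30.2 312.8] 
tool z [ 0.0111  0.0029 -0.9999] tool y [0.9999 0.0061 0.0112] F [ 0.5387 -0.3616  0.5766] gap 0.0509 q [0.046  0.4784 0.3584 1.4397 0.0032 1.5439]
[0.6532 0.0419 0.198 ]
```

```bash

python3 -m creep '[[0,0,0,-2,11,0,60],[0,0,0,0,0,-29,60],[0,0,0,0,0,-29,60],[0,0,0,0,0,-29,60],[0,0,0,0,0,-28,60],[0,0,0,0,0,0,60]]' 30
python3 -c "from h import *;st()"
python3 -m creep '[[0,0,0,0,0,0,5],[0,0,0,0,0,0,5],[0,0,0,0,0,0,5],[0,0,0,0,0,0,5],[0,0,0,0,0,0,5],[0,0,0,0,0,0,5]]' 30
python3 -c "from h import *;st()"
```

```text
time_s: 15.23
eef_pos: [0.6491, 0.0346, 0.3471]
eef_rot: [0.684, 0.729, 0.0, 0.0]
force: [-1.6, -0.1, -1.6]
finger_gap: 0.0514
t 15.23 tcp [0.6491 0.0346 0.3471] grasp(vise mm) [ 67.1 -26.4 192.1] 
tool z [ 0.0004 -0.0001 -1.    ] tool y [ 1.     -0.0027  0.0004] F [-1.6418 -0.1283 -1.6028] gap 0.0514 q [ 0.0532  0.5012  0.0848  1.1541 -0.0001  1.5599]
time_s: 15.73
eef_pos: [0.6528, 0.0351, 0.3566]
eef_rot: [0.684, 0.73, 0.006, 0.007]
force: [1.4, -2.1, 5.7]
finger_gap: 0.0171
t 15.73 tcp [0.6528 0.0351 0.3566] grasp(vise mm) [ 73.7 -26.2 201.6] 
tool z [ 0.0185 -0.0012 -0.9998] tool y [ 0.9998 -0.0017  0.0185] F [ 1.4177 -2.0749  5.7275] gap 0.0171 q [ 0.054   0.495   0.0992  1.1565 -0.001   1.5596]
```

```bash

python3 -m creep '[[0,0,0,9.5,2.7,0,5],[0,0,0,9.1,3.8,0,5],[0,0,0,8.5,4.8,0,5],[0,0,0,7.9,5.9,0,5],[0,0,0,7.2,6.8,0,5],[0,0,0,6.3,7.6,0,5],[0,0,0,0,0,0,5]]' 30
python3 -c "from h import *;st()"
python3 -m creep '[[0,0,0,5.4,8.3,0,5],[0,0,0,4.3,8.9,0,5],[0,0,0,3.2,9.3,0,5],[0,0,0,2.1,9.6,0,5],[0,0,0,1,9.8,0,5],[0,0,0,-0.3,9.9,0,5],[0,0,0,-0.3,3,0,5],[0,0,0,0,0,0,5]]' 30
python3 -c "from h import *;st()"
```

```text
time_s: 16.32
eef_pos: [0.7, 0.069, 0.3558]
eef_rot: [0.683, 0.731, 0.006, 0.003]
force: [-2.5, 3.6, 6.5]
finger_gap: 0.0169
t 16.32 tcp [0.7    0.069  0.3558] grasp(vise mm) [122.2   5.  200.9] 
tool z [ 0.013   0.0028 -0.9999] tool y [0.9999 0.0009 0.013 ] F [-2.5354  3.6227  6.4867] gap 0.0169 q [0.0977 0.5886 0.2625 1.2316 0.0023 1.6008]
time_s: 16.98
eef_pos: [0.715, 0.1266, 0.3558]
eef_rot: [0.683, 0.73, 0.005, 0.005]
force: [-2.7, 0.8, 5.8]
finger_gap: 0.017
t 16.98 tcp [0.715  0.1266 0.3558] grasp(vise mm) [141.   61.  200.8] 
tool z [ 0.0133 -0.0001 -0.9999] tool y [0.9999 0.0001 0.0133] F [-2.6574  0.8053  5.7904] gap 0.017 q [ 0.1755  0.6328  0.3437  1.2685 -0.0016  1.6795]
```

```bash

python3 -m creep '[[0,0,0,0,0,0,60],[0,0,0,0,0,0,60],[0,0,0,0,0,0,60],[0,0,0,0,0,0,60],[0,0,0,0,0,35,60],[0,0,0,0,0,35,60],[0,0,0,0,0,30,0],[0,0,0,-38.6,-12.8,0,0],[0,0,0,-38.6,-12.8,0,0],[0,0,0,-38.6,-12.8,0,0]]' 30
python3 -m creep '[[0,0,0,-38.6,-12.8,0,0],[0,0,0,-38.6,-12.8,0,0],[0,0,0,-38.6,-12.8,0,0],[0,0,0,0,0,0,0],[0,0,0,0,0,0,0]]'
python3 -c "
from h import *;st()
p=env.capture('scene');t=env.capture('top')
c=np.zeros((600,800,3),np.uint8)
c[:600,:400]=cv2.resize(t['color'][90:240,215:315,::-1],(400,600));c[:400,400:]=cv2.resize(p['color'][120:240,240:360,::-1],(400,400))
cv2.imwrite('pics/k.png',c)
for n in('stop_knob','block_center'): print(n,[(x['position'],round(x['conf'],2)) for x in env.landmark_of(t,n)+env.landmark_of(p,n)])
for a in (1.45,1.57,1.65): print(a,proj(t,toW((61+82*np.sin(a),62-82*np.cos(a),191))),proj(p,toW((61+82*np.sin(a),62-82*np.cos(a),191))))"
```

```text
time_s: 17.82
eef_pos: [0.6004, 0.0873, 0.4542]
eef_rot: [0.683, 0.73, 0.006, 0.006]
force: [-0.5, -1.0, 0.2]
finger_gap: 0.0026
time_s: 18.23
eef_pos: [0.4817, 0.0484, 0.4543]
eef_rot: [0.684, 0.73, 0.005, 0.004]
force: [0.2, -0.2, 1.3]
finger_gap: 0.0
t 18.23 tcp [0.4817 0.0484 0.4543] grasp(vise mm) [-97.   -1.4 299.3] 
tool z [ 0.0128 -0.0001 -0.9999] tool y [ 0.9999 -0.0022  0.0128] F [ 0.1982 -0.175   1.3144] gap 0.0 q [ 0.1002  0.1666 -0.1315  1.26   -0.0005  1.6065]
stop_knob [([232.2, 156.3], 0.58), ([336.8, 171.1], 0.97)]
block_center [([260.8, 198.6], 0.72), ([259.2, 218.3], 0.67), ([333.7, 206.3], 0.3), ([275.6, 185.6], 0.86), ([221.9, 201.1], 0.72)]
1.45 [234.3716 154.5261] [336.6255 169.4351]
1.57 [230.3565 154.6275] [337.9792 167.3014]
1.65 [227.6918 154.9534] [338.6145 165.8371]
```

View pics/k.png

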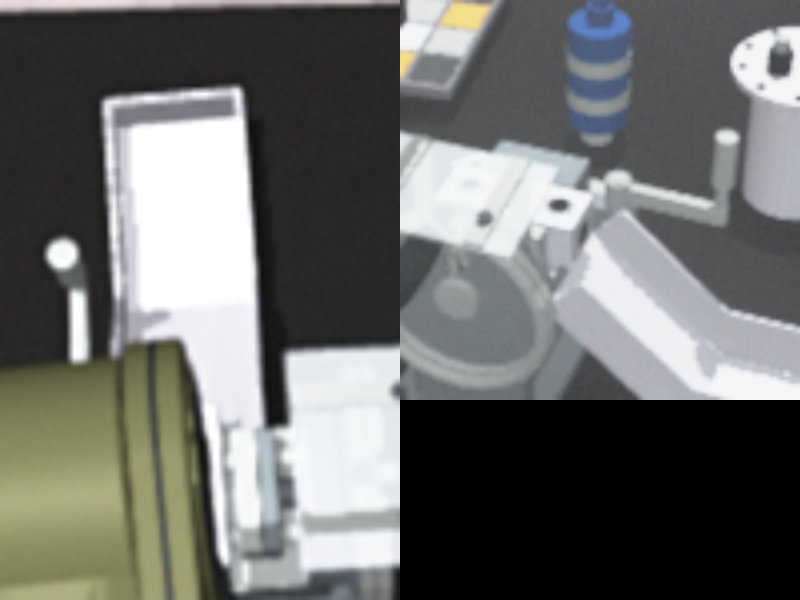

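The stop is aside, about 1.55 rad, with the knob at top px (231,153). The tool is shut and waits behind the block, so I'll lower it and push.

```bash

python3 -m creep '[[0,-0.013,0,0,1.4,-35,0],[0,0,0,0,0,-35,0],[0,0,0,0,0,-35,0],[0,0,0,0,0,-36,0],[0,0,0,0,0,0,0]]' 40
python3 -c "from h import *;st()"
python3 -m creep '[[0,0,0,8,0.5,0,0],[0,0,0,8,0.5,0,0],[0,0,0,5,0.3,0,0],[0,0,0,5,0.3,0,0],[0,0,0,5,0.3,0,0],[0,0,0,5,0.3,0,0],[0,0,0,5,0.3,0,0],[0,0,0,5,0.3,0,0]]'
python3 -c "from h import *;st()"
```

```text
time_s: 18.95
eef_pos: [0.4814, 0.0503, 0.3065]
eef_rot: [0.683, 0.73, 0.004, 0.005]
force: [-1.7, 0.2, -0.5]
finger_gap: 0.0
t 18.95 tcp [0.4814 0.0503 0.3065] grasp(vise mm) [-97.1   0.3 151.5] 
tool z [ 0.0132 -0.0015 -0.9999] tool y [ 0.9999 -0.0009  0.0132] F [-1.6883  0.1785 -0.5383] gap 0.0 q [ 0.1048  0.2514 -0.4218  0.8845 -0.002   1.6097]
time_s: 19.62
eef_pos: [0.5306, 0.0533, 0.3135]
eef_rot: [0.684, 0.73, 0.009, 0.01]
force: [-3.6, -0.9, 3.8]
finger_gap: 0.0002
t 19.62 tcp [0.5306 0.0533 0.3135] grasp(vise mm) [-45.8   0.  158.6] 
tool z [ 0.0267 -0.0011 -0.9996] tool y [ 0.9996 -0.0013  0.0267] F [-3.5872 -0.8597  3.8061] gap 0.0002 q [ 0.1006  0.3178 -0.3045  0.9219 -0.002   1.6058]
```

```bash

python3 -m creep '[[0,0,0,5,0.3,0,0],[0,0,0,5,0.3,0,0],[0,0,0,5,0.3,0,0],[0,0,0,5,0.3,0,0],[0,0,0,5,0.3,0,0],[0,0,0,5,0.3,0,0],[0,0,0,5,0.3,0,0],[0,0,0,5,0.3,0,0]]'
python3 -c "
from h import *;st()
p=env.capture('scene');save(p,'m.png',(230,110,370,245),4)"
```

```text
time_s: 20.28
eef_pos: [0.5716, 0.0558, 0.3133]
eef_rot: [0.683, 0.73, 0.01, 0.01]
force: [0.9, 0.2, -0.3]
finger_gap: -0.0001
t 20.28 tcp [0.5716 0.0558 0.3133] grasp(vise mm) [ -4.3  -0.2 158.4] 
tool z [ 0.0291 -0.0011 -0.9996] tool y [ 0.9996 -0.0012  0.0291] F [ 0.8805  0.2225 -0.332 ] gap -0.0001 q [ 0.0978  0.3826 -0.2044  0.9547 -0.002   1.603 ]
```

View pics/m.png

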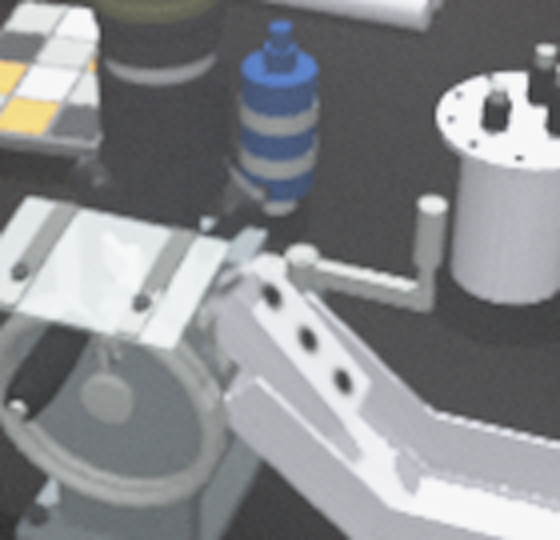

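The block has tipped over the ledge and lies on the chute slope (about 310,330). I'll follow it a little further.

```bash

python3 -m creep '[[0,0,0,5,0.3,0,0],[0,0,0,5,0.3,0,0],[0,0,0,5,0.3,0,0],[0,0,0,5,0.3,0,0],[0,0,0,5,0.3,0,0],[0,0,0,5,0.3,0,0],[0,0,0,0,0,0,0]]'
python3 -c "
from h import *;st()
p=env.capture('scene');t=env.capture('top')
for n in ('block_center',): print([(x['position'],round(x['conf'],2)) for x in env.landmark_of(p,n)],[(x['position'],round(x['conf'],2)) for x in env.landmark_of(t,n)])
for X in ((228,-2,35),(100,0,110)): print(proj(p,toW(X)),proj(t,toW(X)))"
```

```text
time_s: 20.92
eef_pos: [0.6014, 0.0575, 0.3131]
eef_rot: [0.683, 0.73, 0.01, 0.01]
force: [-0.4, 0.1, 1.0]
finger_gap: 0.0001
t 20.92 tcp [0.6014 0.0575 0.3131] grasp(vise mm) [ 25.3  -0.4 158.2] 
tool z [ 0.0277 -0.0011 -0.9996] tool y [ 0.9996 -0.0013  0.0277] F [-0.384   0.0896  0.9939] gap 0.0001 q [ 0.0958  0.4313 -0.1256  0.9861 -0.0019  1.6011]
[([328.6, 223.4], 0.85), ([222.3, 199.7], 0.73)] [([199.2, 264.9], 0.44)]
[358.7239 238.764 ] [259.6613 139.9976]
[311.8855 203.6532] [259.5644 177.785 ]
```

```bash

python3 -m creep '[[0,0,0,-10,0,0,0],[0,0,0,0,0,38,0],[0,0,0,0,0,38,0],[0,0,0,0,0,38,0],[0,0,0,-38,0,0,0],[0,0,0,-38,0,0,0],[0,0,0,-38,0,0,0],[0,0,0,-38,0,0,0],[0,0,0,-38,0,0,0],[0,0,0,0,0,0,0]]'
python3 -c "
from h import *;st()
p=env.capture('scene');t=env.capture('top')
for n in ('block_center','stop_knob'): print([(x['position'],round(x['conf'],2)) for x in env.landmark_of(p,n)],[(x['position'],round(x['conf'],2)) for x in env.landmark_of(t,n)])
c=np.zeros((600,800,3),np.uint8)
c[:600,:400]=cv2.resize(t['color'][90:240,215:315,::-1],(400,600));c[:400,400:]=cv2.resize(p['color'][140:260,280:400,::-1],(400,400))
cv2.imwrite('pics/n.png',c)
for a in (1.4,1.57,1.65): print(a,proj(t,toW((61+82*np.sin(a),62-82*np.cos(a),213))),proj(p,toW((61+82*np.sin(a),62-82*np.cos(a),213))))
"
```

```text
time_s: 21.95
eef_pos: [0.3923, 0.0568, 0.4262]
eef_rot: [0.683, 0.73, 0.006, 0.007]
force: [-0.7, -1.4, -1.0]
finger_gap: -0.0001
t 21.95 tcp [0.3923 0.0568 0.4262] grasp(vise mm) [-184.8   12.8  271.2] 
tool z [ 0.0183 -0.0013 -0.9998] tool y [ 0.9998 -0.0004  0.0183] F [-0.6915 -1.3815 -0.9954] gap -0.0001 q [ 0.1449  0.0207 -0.3708  1.1611 -0.0027  1.6493]
[([330.1, 223.3], 0.74), ([223.3, 202.5], 0.63)] [([259.4, 167.8], 0.91), ([202.6, 262.9], 0.65)]
[([337.2, 165.5], 0.81), ([327.2, 223.2], 0.38)] [([233.2, 158.1], 0.57)]
1.4 [234.8148 151.9256] [336.6251 162.8041]
1.57 [229.0231 151.9342] [338.7051 159.8386]
1.65 [226.3071 152.2673] [339.346  158.3884]
```

View pics/n.png

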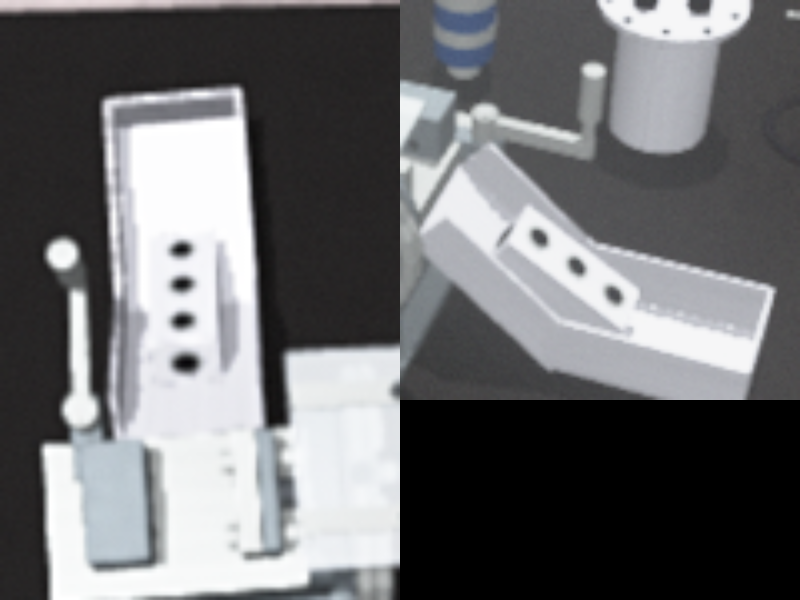

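The block lies in the chute at about (585,270) in the crop, at rest with its front end on the flat. The stop reads about 1.53, so there's time to nudge it gently to its end of travel.

```bash

python3 -m creep '[[0,0,0,0,0,10,0],[0,0,0,40.6,3.6,0,0],[0,0,0,40.6,3.6,0,0],[0,0,0,40.6,3.6,0,0],[0,0,0,40.6,3.6,0,0],[0,0,0,40.6,3.6,0,0],[0,0,0,40.6,3.6,0,0],[0,0,0,40.6,3.6,0,0],[0,0,0,40.6,3.6,0,0],[0,0,0,0,0,-35,0],[0,0,0,0,0,-38,0],[0,0,0,0,0,0,0]]'
python3 -c "from h import *;st()"
python3 -m creep '[[0,0,0,-0.5,7,0,0],[0,0,0,-0.5,7,0,0],[0,0,0,-0.3,4,0,0],[0,0,0,-0.3,4,0,0],[0,0,0,0,0,0,0]]'
python3 -c "from h import *;st()"
```

```text
time_s: 23.25
eef_pos: [0.7235, 0.0858, 0.3507]
eef_rot: [0.684, 0.73, 0.001, 0.003]
force: [-3.5, -0.3, -3.4]
finger_gap: 0.0001
t 23.25 tcp [0.7235 0.0858 0.3507] grasp(vise mm) [145.5  19.4 195.7] 
tool z [ 0.0049 -0.0022 -1.    ] tool y [ 1.     -0.0016  0.0049] F [-3.5342 -0.3475 -3.4191] gap 0.0001 q [ 0.1185  0.6434  0.3506  1.2731 -0.0025  1.6241]
time_s: 23.67
eef_pos: [0.7241, 0.1095, 0.368]
eef_rot: [0.683, 0.73, 0.012, 0.012]
force: [0.1, -0.4, 0.9]
finger_gap: -0.0
t 23.67 tcp [0.7241 0.1095 0.368 ] grasp(vise mm) [152.1  43.3 213. ] 
tool z [ 0.0335 -0.0007 -0.9994] tool y [ 0.9994 -0.      0.0335] F [ 0.0781 -0.4315  0.9199] gap -0.0 q [ 0.1508  0.6314  0.3723  1.2782 -0.0035  1.6547]
```

```bash

python3 -m creep '[[0,0,0,-7,0,-10,0],[0,0,0,-0.3,3,0,0],[0,0,0,-0.3,3,0,0],[0,0,0,0,0,0,0]]'
python3 -c "from h import *;st()"
python3 -m creep '[[0,0,0,-0.2,3,0,0],[0,0,0,-0.2,3,0,0],[0,0,0,0,0,0,0]]'
python3 -c "from h import *;st()"
```

```text
time_s: 24.0
eef_pos: [0.7155, 0.1139, 0.3551]
eef_rot: [0.684, 0.73, 0.009, 0.01]
force: [-1.0, -4.3, 0.3]
finger_gap: -0.0
t 24.0 tcp [0.7155 0.1139 0.3551] grasp(vise mm) [142.8  47.9 200.2] 
tool z [ 0.0267 -0.0033 -0.9996] tool y [ 0.9996 -0.0014  0.0267] F [-1.0069 -4.3295  0.2511] gap -0.0 q [ 0.1591  0.623   0.3236  1.2451 -0.0057  1.6644]
time_s: 24.25
eef_pos: [0.7155, 0.1158, 0.3551]
eef_rot: [0.685, 0.729, 0.005, 0.014]
force: [-1.2, -16.7, 3.5]
finger_gap: 0.0001
t 24.25 tcp [0.7155 0.1158 0.3551] grasp(vise mm) [142.8  48.2 200.2] 
tool z [ 0.0263 -0.0136 -0.9996] tool y [ 0.9996 -0.0048  0.0263] F [ -1.2453 -16.6598   3.5447] gap 0.0001 q [ 0.1638  0.6242  0.3258  1.2476 -0.0161  1.6726]
```

The force rose to 17 N, so the stop is at its end of travel. Backing off and making the final check.

```bash

python3 -m creep '[[0,0,0,1,-10,0,0],[0,0,0,1,-10,0,0],[0,0,0,0,0,38,0],[0,0,0,0,0,38,0],[0,0,0,-40,0,10,0],[0,0,0,-40,0,10,0],[0,0,0,-40,0,0,0],[0,0,0,-40,0,0,0],[0,0,0,-40,0,0,0],[0,0,0,-40,0,0,0],[0,0,0,-40,0,0,0],[0,0,0,-40,0,0,0]]'
python3 -m creep '[[0,0,0,0,0,0,0],[0,0,0,0,0,0,0],[0,0,0,0,0,0,0]]'
python3 -c "
from h import *;st()
p=env.capture('scene');t=env.capture('top')
for n in ('block_center','stop_knob','grip_mid','pot','filter','spanner'): print(n,[(x['position'],round(x['conf'],2)) for x in env.landmark_of(p,n)[:2]],[(x['position'],round(x['conf'],2)) for x in env.landmark_of(t,n)[:2]])
c=np.zeros((600,800,3),np.uint8)
c[:600,:400]=cv2.resize(t['color'][90:240,215:315,::-1],(400,600));c[:533,400:]=cv2.resize(p['color'][120:280,230:350,::-1],(400,533))
cv2.imwrite('pics/z.png',c)
print(proj(p,toW((-6,-162,218))))
"
```

```text
time_s: 25.25
eef_pos: [0.3955, 0.1004, 0.4504]
eef_rot: [0.683, 0.73, 0.01, 0.009]
force: [0.1, 0.7, 1.6]
finger_gap: 0.0002
time_s: 25.5
eef_pos: [0.398, 0.1006, 0.451]
eef_rot: [0.683, 0.73, 0.011, 0.01]
force: [1.3, -0.4, -1.3]
finger_gap: 0.0001
t 25.5 tcp [0.398  0.1006 0.451 ] grasp(vise mm) [-174.5   56.3  296.1] 
tool z [ 0.0296  0.0003 -0.9996] tool y [ 0.9996 -0.0008  0.0296] F [ 1.3472 -0.3633 -1.281 ] gap 0.0001 q [ 0.2494  0.0313 -0.295   1.2153 -0.0051  1.7541]
block_center [([222.4, 200.7], 0.74), ([327.8, 220.6], 0.56)] [([260.4, 169.5], 0.69), ([262.6, 143.9], 0.48)]
stop_knob [([338.6, 165.5], 0.71)] [([229.4, 155.1], 0.71)]
grip_mid [([240.1, 201.8], 0.87)] [([330.7, 208.2], 0.75), ([260.3, 140.5], 0.6)]
pot [([357.5, 176.4], 0.95)] [([159.7, 180.2], 0.84), ([449.3, 238.0], 0.63)]
filter [([298.9, 163.3], 0.57)] [([154.5, 250.0], 0.9)]
spanner [([133.8, 379.6], 0.61)] [([452.2, 237.7], 0.93), ([229.4, 155.9], 0.64)]
[242.3304 199.1503]
```

View pics/z.png

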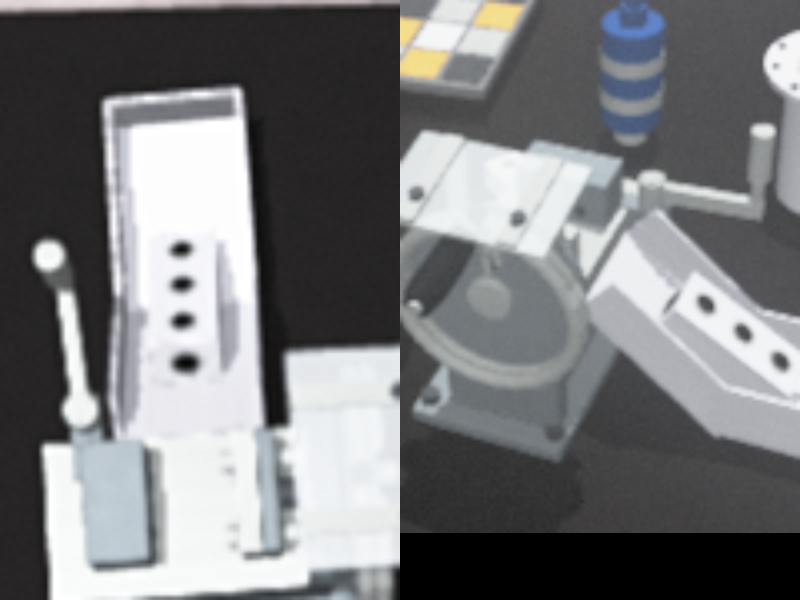

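```bash
python3 -c "
from rig import env
env.job_done();print(env.get_state()['time_s'])"
```

```text
the job is handed in; nothing more can be done
the job is handed in; nothing more can be done
```

The job is done and handed in at about 26 s on the robot's clock. The handle was swung out, then the wheel wound anticlockwise one full turn, about 0.08 rad past 6.28. The work stop was swung aside, and the block pushed along the bed over the ledge without lifting it.

What the last checks showed:
- **Block:** it lies in the chute, front end on the flat and rear end still on the slope. It did not move between the last two pictures.
- **Stop:** it is at its end of travel, where the force rose to 17 N. It had read about 1.53 rad before that, so I nudged it the rest of the way.
- **Handle:** it still points out. The network's grip position is 2–3 px off the one computed for the latched handle, with the wheel where I left it. I put that down to network error, because the wheel turned freely and the block came loose.
- **Bystanders:** the arm never came near the pot or the spanner. The filter shows where it was. The network's readings for pot and spanner shifted by up to about 6 px in the top view, within its usual scatter there.
- **Forces and arm:** the highest wrist force I read was about 23 N, at the bottom of the wheel turn. The arm ended clear of everything.

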